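# Mix and open a child-proof medicine bottle

### The arm

A 7-joint arm with a two-finger parallel gripper is mounted at the origin on a cart in front of the work surface, level with it; the furniture and walls round the work are solid. World frame = base frame: x ahead of the robot, y to its left, z up, the work surface at z = 0. Lengths are in m, angles in rad, forces in N, time in s.
With the tool pointing down it reaches from about 0.4 to 0.85 m from the base axis. Payload 4.5 kg.
Tool frame: the origin (TCP) lies at the very end of the fingers, on their centre line; the grasp point (between the pads) lies 19 mm behind it (tcp_to_grasp is the z of the grasp point in the tool frame, in m); z points along the fingers, y is the line along which they close (so a half turn about z gives the same grasp; the last joint's range is limited). The gripper opens to 88 mm and grips with 3 to 60 N. Pads are 18 mm wide; open, the fingers measure 123 mm over their backs; the gripper's body (75 mm by 187 mm) begins 45 mm behind the grasp point.
Start: joints at [1.33, 0.689, -0.195, 1.565, 0.157, 0.902, -0.215], TCP at [0.17, -0.602, 0.239] pointing down, gripper open.
Joint ranges: [-3.01, 3.01], [-0.46, 2.08], [-1.47, 1.51], [0.13, 2.56], [-1, 4.14], [0.04, 2.09], [-2.66, 2.66]. Speed limits (rad/s): [2.57, 2.57, 3.14, 3.14, 3.14, 3.14, 3.14].

### API

Orientations are given as a unit quaternion [x, y, z, w].
In Python, from plant import * gives the robot as it stands. The module is installed in compiled form; this text tells all that it offers.
- The arm moves only by the shell command python3 -m jog 'ROWS' [OPENING] [FORCE]. ROWS is JSON, a list that holds one entry, the list of rows, each a list of 6 numbers: the shift along the tool's x, y, z in m, then the turn, a rotation vector about the tool's x, y, z in rad. In form: [[[dx, dy, dz, ax, ay, az], ...]]. A call has 1 to 12 rows; each row shifts and turns the commanded pose from where the row before left it, along the tool's axes as they then stand; what a row does not reach is not made up. A row lasts 1/8 s, in which the tool goes at most 62.5 mm and 10.7 degrees, less where a joint would pass 70% of its speed; a pose out of reach is approached as far as the arm can. A call with a gripper value outside its range is refused whole. OPENING is the finger opening in m, from 0 to 0.0881, set as the call begins (- or left out, the last holds). The fingers move at their own pace and stop on an object; FORCE is the grip in N (left out, the last holds). Time passes only in rows, so rows that do not move let the fingers close. It gives the time, the measured TCP pose, the force, the opening and the grip force at its end, in the units of the state.
- get_state(): the state, without advancing time (a new reading comes with each control period).
- snapshot(name): name is "scene" or "top" or "wrist"; returns a dict with "frame" (384x512x3 uint8, red, green, blue), "mtx" (3x3 intrinsics, pixels), "xyz" and "orientation" of the camera in the world; the wrist camera has in their place "mount" (4x4, takes a point from camera to tool coordinates, whose origin is the TCP and whose axes are the flange's). Camera axes: x right, y down, z forward; pixel columns grow to the right and rows downward; lengths in m; the calibration is good to about 2 mm. A picture is of the moment at which its call begins: read the wrist's pose just before it. There is no depth.
- finish_job(): hands the job in; it is judged then, once.
The state is a dict: "clock": time; "q": joint angles; "qd": joint speeds; "joint_torque": joint torques, N m; "tool_pos": TCP position; "eef_rot": TCP orientation; "contact_force": force on the tool from outside, world axes, zero at the start; "moment": the same for the moment, N m; "opening": opening from 0.0 (shut) to 1.0 (fully open); "finger_force": force on a finger pad.
Only numpy, scipy, OpenCV 4.12 (cv2) and the standard library are available. Lean on these libraries where they do the work, as an engineer would, in place of code of your own. Each camera call takes 0.05 s, during which the arm holds its last target. There are 200 camera calls.

### The job

The medicine in the flat-sided bottle has settled. With the cap still on, lift the bottle, tip it over to about 45 degrees in the air for a second to mix it, bring it upright again and set it fully down into the oblong well of the wooden stand, which keeps it from turning. There push the child-proof cap down, twist it anticlockwise until it is free, and lift it off: finish still holding the cap upright in the gripper a few centimetres straight above the open bottle, with everything else left standing where it was.

Things in the scene. Friction and masses are not known exactly. Their poses are not given: they have to be found in the camera images.
- bottle: amber medicine bottle with flat sides, paper labels on its two broad faces: body 66 mm along its x, 48 mm along its y, straight-sided to 66 mm high, shoulder to 78 mm; origin at the centre of its underside, z up. 110 mm tall with the cap, about 0.26 kg (0.19 to 0.35). Starts loose and closed on the worktop.
- lip (a point): centre of the bottle's lip, 98 mm above its origin, axes as the bottle's; the neck below has radius 15 mm and three outward lugs under which the cap locks
- cap: white ribbed round cap on the bottle, 48 mm across, 25 mm high; origin at the centre of its lower rim, z up. Closed, its origin lies 85 mm above the bottle's and their x axes agree. Closed, the bottle can be carried by it. Not pushed, it turns only about 5 degrees and cannot be pulled off; it never turns clockwise.
- cap_top (a point): centre of the cap's top. Bayonet lock on a spring: push the cap 5 to 6.5 mm down (3 N to start, 8 N at 6 mm, hard stop at 6.8 mm) and, kept down, turn it anticlockwise seen from above, relative to the bottle; from 48 to 82 degrees (best 65) its lugs stand in the gaps, the spring pushes it up and it lifts straight off.
- stand: solid wooden bottle stand on rubber feet, fixed, 104 mm along its x, 152 mm along its y, 40 mm high; origin on the worktop below the middle of its oblong well, the block reaching from y = -106 to +46 mm. A dosing cup stands in its round pocket at y = -72 mm.
- well (a point): centre of the floor of the stand's oblong well, 15 mm above the worktop, axes as the stand's: 71 mm along x, 53 mm along y, 25 mm deep, 2.5 mm chamfer round the mouth. The bottle fits either way round, its x along the well's x, with 2.5 mm to spare on each side.
- dose_cup: small white dosing cup, 33 mm across and 45 mm high, in the stand's round pocket, its top 60 mm above the worktop; bystander, origin under its base
- spice_jar: round spice jar with dark lid, 44 mm across, 105 mm high; bystander, origin under its base
- honey_jar: honey jar, 62 mm across, 99 mm high; bystander, origin under its base
- tin: plain round tin, 75 mm across, 116 mm high; bystander, origin under it
- salt_mill: small turned metal salt mill, 29 mm across, 97 mm high; bystander, origin under its base
- sugar_pot: white lidded sugar pot, 77 mm across, 88 mm high; bystander, origin under its base
- lemon: lemon, 78 by 55 mm, 56 mm high, lying on the worktop; bystander, origin under it
Things that resemble listed ones, but are neither listed nor needed, are in the scene too. Leave any blue look-alike of the cap alone. Of the things that look like the stand, the larger one is meant.

How it is judged:
On the way, in this order (a step that is already met when the one before it is completed fails the run):
1. the closed bottle is held in the air, tipped to about 45 degrees (33 to 60) for half a second (angle between bottle's own z axis and vertical between 0.58 and 1.05 rad and height (world z) of bottle above 0.03 m and z of cap in the frame of bottle below 0.089 m), for 0.5 s.
2. with the bottle upright and fully down in the well, the cap is pushed down on it by 3.5 mm or more (angle between bottle's own z axis and vertical below 0.1 rad and horizontal distance between bottle and stand below 0.006 m and z of bottle in the frame of stand below 0.018 m and z of cap in the frame of bottle below 0.0815 m), for 0.1 s.
3. the cap is turned by more than 43 degrees on the seated bottle (angle between the x axis of cap and the x axis of bottle, either way round above 0.75 rad and horizontal distance between bottle and stand below 0.006 m and z of bottle in the frame of stand below 0.018 m and z of cap in the frame of bottle below 0.1 m), for 0.05 s.
At the end, for the whole second after the job is handed in: The cap is held still in the gripper, upright within 20 degrees, free of the bottle: its lower rim 17 to 120 mm above the bottle's lip and within 40 mm sideways of the bottle's axis; the open bottle stands untouched, upright and fully down (within 3 mm) in the stand's well (z of cap in the frame of bottle between 0.115 and 0.22 m and horizontal distance between cap and bottle below 0.04 m and angle between cap's own z axis and vertical below 0.35 rad and contact force between the fingers and cap above 1 N and contact force between each of cap, the fingers and bottle below 0.1 N and linear speed of each of cap, bottle below 0.03 m/s and angle between bottle's own z axis and vertical below 0.1 rad and horizontal distance between bottle and stand below 0.006 m and z of bottle in the frame of stand below 0.018 m); the arm keeps its last pose, push and grip.
It fails at once if a bystander (dosing cup, spice jar, honey jar, tin, salt mill, sugar pot or lemon) is shifted by more than 30 mm (distance of any of dose_cup, spice_jar, honey_jar, tin, salt_mill, sugar_pot, lemon from where it was at the start of the episode above 0.03 m).
It also fails if it takes over 45 s, if anything falls off the work surface, if the arm or the gripper's body presses on something with over 40 N, if the wrist force passes 120 N, or if a joint passes its speed limit or range.

## Working session

There is one attempt and no reset: what is moved stays moved. The work goes in short steps, Python scripts to look and compute and a shell command to move; the robot and the scene stay as the last step left them, time stands still between calls to the robot, and variables do not carry over. Pictures are saved under pics/ and viewed, at most 10 in all, crops included, and the job is handed in when it is done.

```bash
mkdir -p pics
cat > h.py <<'E'
import numpy as np, cv2
from scipy.spatial.transform import Rotation as R
from plant import *
def cam(s):
    if "mount" in s:
        st=s["st"]; T=np.eye(4); T[:3,:3]=R.from_quat(st["eef_rot"]).as_matrix(); T[:3,3]=st["tool_pos"]
        M=T@np.array(s["mount"]); return M[:3,3],M[:3,:3]
    o=np.array(s["orientation"],float)
    return np.array(s["xyz"]), (R.from_quat(o).as_matrix() if o.size==4 else o.reshape(3,3))
def snap(n):
    st=get_state(); s=snapshot(n); s["st"]=st; return s
def ray(s,u,v,z):
    p,Rm=cam(s); d=Rm@np.linalg.solve(np.array(s["mtx"]),[u,v,1.]); return p+d*(z-p[2])/d[2]
def proj(s,P):
    p,Rm=cam(s); c=np.array(s["mtx"])@(Rm.T@(np.array(P)-p)); return c[:2]/c[2]
def save(n,im): cv2.imwrite("pics/"+n,cv2.cvtColor(im,cv2.COLOR_RGB2BGR))
E
python3 - <<'E'
from h import *
import pickle
a=snap("scene");b=snap("top")
pickle.dump((a,b),open("s0.pkl","wb"))
save("a.png",np.hstack([a["frame"],b["frame"]])[:, :] if 0 else cv2.resize(a["frame"],(768,576)))
save("b.png",cv2.resize(b["frame"],(768,576)))
for s in(a,b): print(cam(s),s["mtx"])
print(get_state())
E
```

```text
(array([-0.23057255, -0.45773534,  0.72862189]), array([[ 0.48919067, -0.49404536,  0.71875703],
       [-0.87215683, -0.28268146,  0.39929143],
       [ 0.00591121, -0.8221985 , -0.56917017]])) [[350.961096     0.         253.32321884]
 [  0.         350.961096   192.6124445 ]
 [  0.           0.           1.        ]]
(array([ 0.47565405, -0.0286437 ,  1.28914457]), array([[ 0.02071595, -0.9959771 ,  0.08718062],
       [-0.99977292, -0.02020099,  0.00678503],
       [-0.0049966 , -0.08730138, -0.99616941]])) [[405.42124102   0.         252.68984748]
 [  0.         405.42124102 196.27745419]
 [  0.           0.           1.        ]]
{'clock': 0.1, 'q': array([ 1.32982537,  0.6899108 , -0.1944968 ,  1.56624534,  0.15726419,
        0.90251425, -0.21509859]), 'qd': array([ 0.00135344, -0.00227166, -0.00096458, -0.00143675, -0.00021495,
       -0.00085029,  0.00053812]), 'joint_torque': array([-2.95262886e-03, -5.28502750e+01, -1.27173107e+00, -1.53838080e+01,
       -5.26475685e-02,  2.05678392e-03,  5.05129071e-05]), 'tool_pos': array([ 0.16937457, -0.60100948,  0.23798156]), 'eef_rot': array([ 9.90574480e-01,  1.36972567e-01, -1.70992714e-04, -8.28680158e-04]), 'contact_force': array([-0.22498034,  0.12926585,  0.32756114]), 'moment': array([-0.00463277, -0.01808647,  0.02891075]), 'finger_force': 0.0, 'opening': 0.9954717587184391}
```

View pics/a.png

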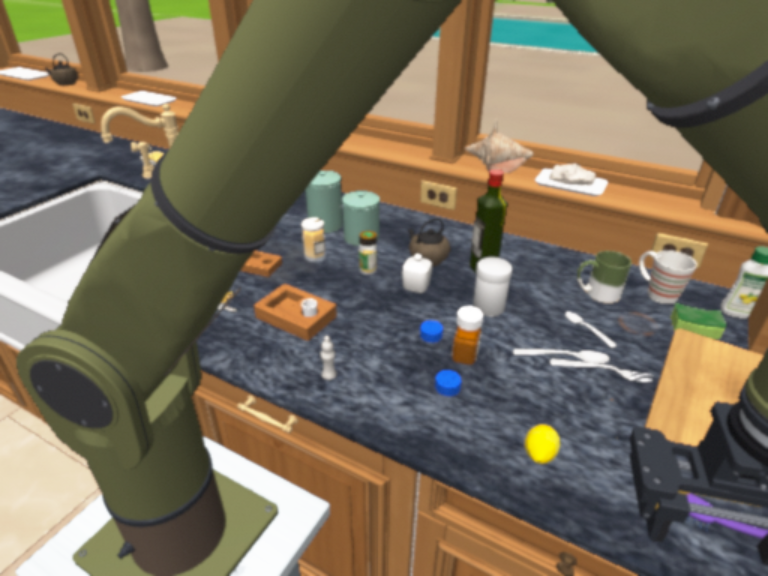

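View pics/b.png

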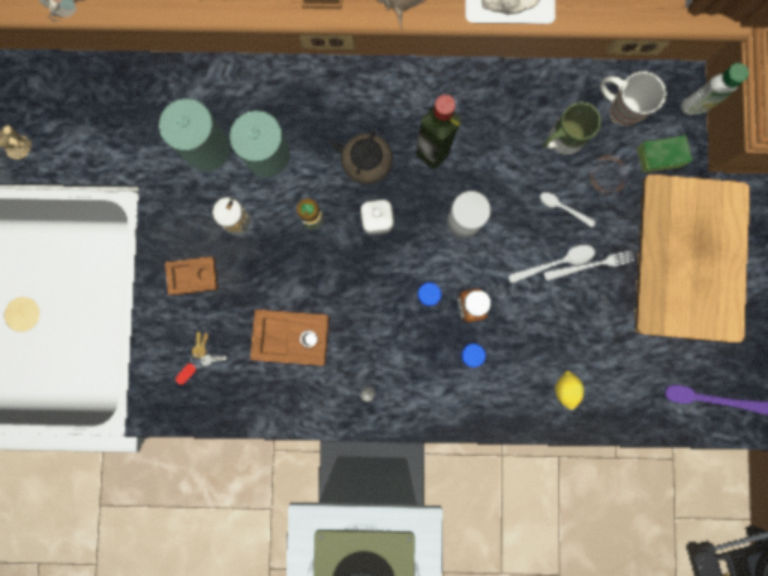

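The first two pictures show these things (pixels at 768x576).
- **Bottle:** the amber bottle with the white cap is at scene (467,335), top (475,304). It is the only amber one; the blue discs at top (429,294) and (474,356) are look-alike caps to leave alone.
- **Stand:** there are two brown blocks in the top view, at (289,338) and (190,275). The larger one at (289,338), with the white cup in its pocket at (309,339), fits the description.

I'll measure both and confirm them in one enlarged crop.

Run:
```python
from h import *
import pickle
a,b=pickle.load(open("s0.pkl","rb"))
f=b["frame"]; hsv=cv2.cvtColor(f,cv2.COLOR_RGB2HSV)
def comp(m,lo,hi):
    n,l,st,c=cv2.connectedComponentsWithStats(m.astype(np.uint8))
    return [(i,c[i],st[i]) for i in range(1,n) if lo<st[i,4]<hi],l
m=cv2.inRange(hsv,(3,110,60),(18,255,230)); m[:100]=0; m[290:]=0; m[:,:95]=0; m[:,400:]=0
cs,l=comp(m>0,60,4000)
for i,c,s in cs:
    pts=np.argwhere(l==i)[:,::-1]
    W=np.array([ray(b,u,v,.04)[:2] for u,v in pts.astype(float)])
    print("brown",c,s[4],"minAreaRect world z=.04",cv2.minAreaRect((W*1000).astype(np.float32)))
w=cv2.inRange(hsv,(0,0,190),(180,50,255))
cs,l=comp(w>0,40,2000)
for i,c,s in cs: print("white",c.round(1),s, ray(b,*c,.11).round(4), ray(b,*c,.06).round(4))
c1=cv2.resize(f[185:260,155:230],(400,400),interpolation=cv2.INTER_CUBIC); c2=cv2.resize(f[170:230,285:345],(400,400),interpolation=cv2.INTER_CUBIC)
save("c.png",np.hstack([c1,c2]))
```

```text
brown [126.98459384 183.4719888 ] 714 minAreaRect world z=.04 ((616.5640258789062, 371.1958923339844), (70.04105377197266, 101.35140991210938), 8.347407341003418)
brown [191.71976593 224.43237971] 1538 minAreaRect world z=.04 ((494.481689453125, 162.587646484375), (153.08985900878906, 103.93307495117188), 86.77276611328125)
white [341.6   8.1] [310   0  60  16 691] [ 1.1586 -0.2788  0.11  ] [ 1.1875 -0.2895  0.06  ]
white [412.6  54.6] [406  52  12   8  44] [ 1.016  -0.4924  0.11  ] [ 1.0389 -0.5121  0.06  ]
white [420.6  68.7] [415  64  11  11  61] [ 0.9725 -0.5156  0.11  ] [ 0.9936 -0.5363  0.06  ]
white [313.7 139.6] [302 128  24  24 451] [ 0.7504 -0.1972  0.11  ] [ 0.762  -0.2043  0.06  ]
white [366.3 132.8] [361 129  13   8  68] [ 0.774  -0.3526  0.11  ] [ 0.7866 -0.3663  0.06  ]
white [150.7 141.3] [142 132  18  18 232] [0.736  0.2845 0.11  ] [0.747  0.2978 0.06  ]
white [250.8 143.5] [241 134  20  20 342] [ 0.7353 -0.0117  0.11  ] [ 0.7463 -0.011   0.06  ]
white [385.9 169.4] [376 164  20  12 158] [ 0.6659 -0.4096  0.11  ] [ 0.674  -0.4257  0.06  ]
white [351.8 181.3] [340 175
[... 1385 characters left out ...]
 46 624] [0.092  0.4512 0.11  ] [0.0757 0.4715 0.06  ]
white [431.6 351.8] [424 344  17  16 105] [ 0.1491 -0.5338  0.11  ] [ 0.1353 -0.5553  0.06  ]
white [482.4 350.8] [467 346  30  13 207] [ 0.155  -0.6767  0.11  ] [ 0.1414 -0.7042  0.06  ]
white [318.1 360.8] [309 352  18  22 170] [ 0.1173 -0.2144  0.11  ] [ 0.1021 -0.2223  0.06  ]
white [380.3 368.7] [373 362  20  15 123] [ 0.0999 -0.3891  0.11  ] [ 0.0839 -0.4044  0.06  ]
white [455.6 374.8] [451 364  10  20  98] [ 0.0879 -0.6     0.11  ] [ 0.0715 -0.6242  0.06  ]
white [ 20.7 379.3] [ 17 376   8   8  48] [0.0483 0.622  0.11  ] [0.0301 0.6496 0.06  ]
white [ 48.  380.5] [ 32 377  31   7 163] [0.0469 0.5448 0.11  ] [0.0287 0.5691 0.06  ]
```

View pics/c.png

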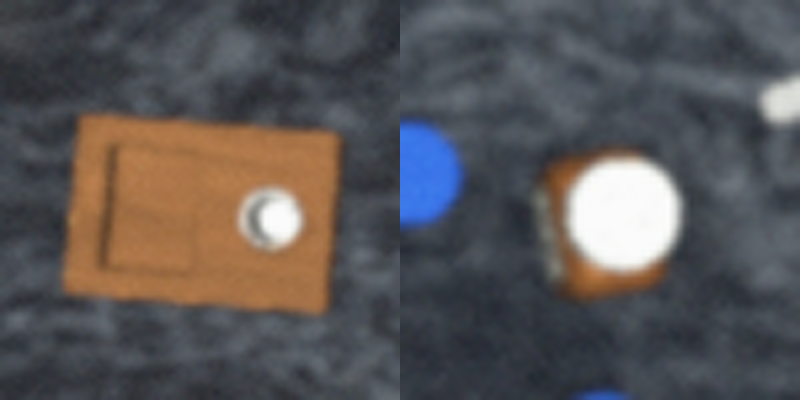

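The crop confirms the larger block (153 x 104 mm measured) with the cup in it, and the white-capped amber bottle, yawed about +11°; the stand is at about -3.5°. Next I move the wrist over the bottle.

```bash
python3 -m jog '[[[0.04,-0.022,0,0,0,0],[0.04,-0.022,0,0,0,0],[0.04,-0.022,0,0,0,0],[0.04,-0.022,0,0,0,0],[0.04,-0.022,0,0,0,0],[0.04,-0.022,0,0,0,0],[0.04,-0.022,0,0,0,0],[0.04,-0.022,0,0,0,0],[0.04,-0.022,0,0,0,0],[0.04,-0.022,0,0,0,0],[0.04,-0.022,0,0,0,0],[0,0,0,0,0,0]]]' 0.088
python3 - <<'E'
from h import *
import pickle
s=snap("wrist"); pickle.dump(s,open("w1.pkl","wb"))
print(np.array(s["mount"]).round(3),s["mtx"][0]); print(s["st"]["tool_pos"],s["st"]["eef_rot"],s["st"]["q"])
print(cam(s)[0], proj(s,[.567,-.2115,.11]))
save("w1.png",s["frame"])
E
```

```text
clock: 1.6
tool_pos: [0.5305, -0.2445, 0.2383]
eef_rot: [0.99, 0.141, 0.001, -0.001]
contact_force: [-0.1, -0.9, -0.3]
opening: 0.997
finger_force: 0.0
[[-0.001 -0.961 -0.278  0.07 ]
 [ 1.    -0.001  0.    -0.   ]
 [-0.    -0.278  0.961 -0.145]
 [ 0.     0.     0.     1.   ]] [271.15234004   0.         257.32269404]
[ 0.53045932 -0.24450368  0.23834887] [ 0.99003718  0.14079603  0.00108069 -0.00129881] [ 0.44098063  0.63241651 -0.14655471  1.69534115  0.11366926  0.82142081
 -1.0433344 ]
[ 0.59745371 -0.22521548  0.38390342] [236.15586308 139.12238824]
```

View pics/w1.png

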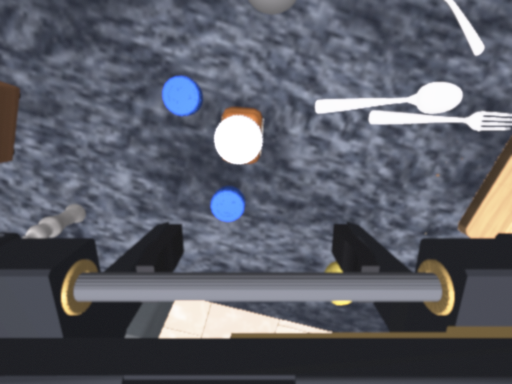

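The wrist view shows the bottle cap at (239,139), as predicted (236,139), with blue look-alikes at (182,95) and (228,205). I'll turn the gripper so its closing line runs along the bottle's x, then tipping won't pivot the bottle between the pads.

```bash
python3 -m jog '[[[0.022,-0.011,0,0,0,0],[0.022,-0.011,0,0,0,0],[0,0,0,0,0,0.184],[0,0,0,0,0,0.184],[0,0,0,0,0,0.184],[0,0,0,0,0,0.184],[0,0,0,0,0,0.184],[0,0,0,0,0,0.184],[0,0,0,0,0,0.184],[0,0,0,0,0,0.184],[0,0,0,0,0,0.184],[0,0,0,0,0,0]]]'
python3 - <<'E'
from h import *
import pickle
b=pickle.load(open("s0.pkl","rb"))[1]; w1=pickle.load(open("w1.pkl","rb"))
s=snap("wrist"); pickle.dump(s,open("w2.pkl","wb"))
def capc(s):
    h=cv2.cvtColor(s["frame"],cv2.COLOR_RGB2HSV); m=cv2.inRange(h,(0,0,190),(180,60,255))
    n,l,st,c=cv2.connectedComponentsWithStats(m); p=proj(s,[.567,-.2115,.11])
    i=min((i for i in range(1,n) if st[i,4]>100),key=lambda i:np.linalg.norm(c[i]-p)); return c[i],st[i],p
for x in (b,w1,s):
    c,st,p=capc(x); print(c.round(1),st,p.round(1),ray(x,*c,.11).round(4))
st=s["st"]; print(st["tool_pos"],st["q"].round(2)); 
Rm=R.from_quat(st["eef_rot"]).as_matrix(); print(Rm.round(3)); print("capdelta tool",Rm.T@(ray(s,*capc(s)[0],.11)-st["tool_pos"]))
save("w2.png",s["frame"])
E
```

```text
clock: 3.15
tool_pos: [0.5627, -0.2175, 0.2385]
eef_rot: [0.771, -0.637, -0.0, 0.001]
contact_force: [0.5, 0.1, -0.6]
opening: 0.998
finger_force: 0.0
[318.1 201.8] [310 194  17  17 215] [318.1 201.7] [ 0.5665 -0.2115  0.11  ]
[237.9 139.2] [ 214  115   49   49 1892] [236.2 139.1] [ 0.5675 -0.2132  0.11  ]
[251.6 184.9] [ 229  163   46   45 1624] [250.7 187.9] [ 0.5666 -0.2149  0.11  ]
[ 0.56266108 -0.21745841  0.23853752] [ 0.09  0.68  0.36  1.65 -0.29  0.86 -2.39]
[[ 0.188 -0.982 -0.001]
 [-0.982 -0.188 -0.001]
 [ 0.001  0.002 -1.   ]]
capdelta tool [-0.00189645 -0.00458706  0.12852893]
```

View pics/w2.png

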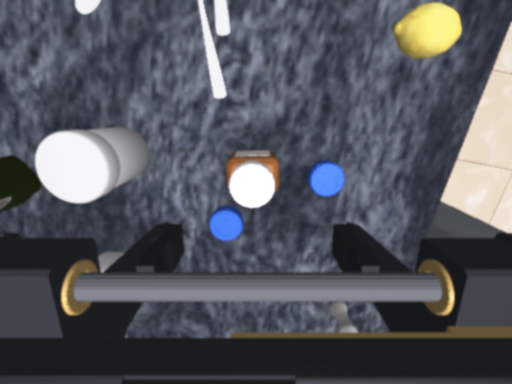

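The bottle is seen at (253,183), square to the image, so its yaw is about 11°. Joint 7 went to -2.39, toward its limit, so I'll take the same grasp a half turn the other way.

```bash
python3 -m jog '[[[0,0,0,0,0,-0.175],[0,0,0,0,0,-0.175],[0,0,0,0,0,-0.175],[0,0,0,0,0,-0.175],[0,0,0,0,0,-0.175],[0,0,0,0,0,-0.175],[0,0,0,0,0,-0.175],[0,0,0,0,0,-0.175],[0,0,0,0,0,-0.175]]]' >/dev/null
python3 -m jog '[[[0,0,0,0,0,-0.175],[0,0,0,0,0,-0.175],[0,0,0,0,0,-0.175],[0,0,0,0,0,-0.175],[0,0,0,0,0,-0.175],[0,0,0,0,0,-0.175],[0,0,0,0,0,-0.175],[0,0,0,0,0,-0.175],[0,0,0,0,0,-0.165],[0,0,0,0,0,0]]]'
cat >> h.py <<'E'
def capc(s,P,lo=100):
    h=cv2.cvtColor(s["frame"],cv2.COLOR_RGB2HSV); m=cv2.inRange(h,(0,0,190),(180,60,255))
    n,l,st,c=cv2.connectedComponentsWithStats(m); p=proj(s,P)
    i=min((i for i in range(1,n) if st[i,4]>lo),key=lambda i:np.linalg.norm(c[i]-p)); return c[i],st[i],p
E
python3 - <<'E'
from h import *
s=snap("wrist")
c,st,p=capc(s,[.567,-.2135,.11]); print(c,st,p,ray(s,*c,.11).round(4))
st=s["st"]; print(st["tool_pos"],st["q"].round(2))
Rm=R.from_quat(st["eef_rot"]).as_matrix(); print(Rm.round(3))
for P in (ray(s,*c,.11),[.567,-.213,.11]): print("delta tool",Rm.T@(P-st["tool_pos"]))
h=cv2.cvtColor(s["frame"],cv2.COLOR_RGB2HSV); m=cv2.inRange(h,(3,110,40),(20,255,230)); m[230:]=0
ys,xs=np.nonzero(m[:,200:310]); xs=xs+200; print(xs.min(),xs.max(),ys.min(),ys.max())
for v in range(ys.min(),ys.max()+1,3): q=xs[ys==v]; print(v,q.min() if len(q) else 0,q.max() if len(q) else 0)
E
```

```text
clock: 5.58
tool_pos: [0.5634, -0.2172, 0.2387]
eef_rot: [0.638, 0.77, 0.0, 0.0]
contact_force: [0.2, -1.0, 0.7]
opening: 1.003
finger_force: 0.0
[262.04739052 178.12957409] [ 239  156   47   45 1667] [262.77412891 180.33497809] [ 0.5658 -0.2113  0.11  ]
[ 0.56335571 -0.21717188  0.2386885 ] [ 0.61  0.71 -0.56  1.62  0.44  0.95  0.07]
[[-0.186  0.983  0.   ]
 [ 0.983  0.186 -0.   ]
 [-0.     0.    -1.   ]]
delta tool [0.00530591 0.00347747 0.12868835]
delta tool [0.0034374  0.00433726 0.12868872]
235 287 149 184
149 240 282
152 238 285
155 237 286
158 236 287
161 235 287
164 236 287
167 236 287
170 236 287
173 236 287
176 236 287
179 236 287
182 237 238
```

```bash
python3 -m jog '[[[0.0042,0.004,0.02,0,0,0],[0,0,0.04,0,0,0],[0,0,0.04,0,0,0],[0,0,0.03,0,0,0],[0,0,0.0215,0,0,0],[0,0,0,0,0,0],[0,0,0,0,0,0]]]'
python3 -m jog '[[[0,0,0,0,0,0],[0,0,0,0,0,0],[0,0,0,0,0,0],[0,0,0,0,0,0],[0,0,0,0,0,0],[0,0,0,0,0,0],[0,0,0,0,0,0]]]' 0.03 55
python3 -m jog '[[[0,0,-0.02,0,0,0],[0,0,-0.03,0,0,0],[0,0,-0.04,0,0,0],[0,0,-0.04,0,0,0],[0,0,-0.02,0,0,0],[0,0,0,0,0,0]]]'
python3 - <<'E'
from h import *
import pickle
D={n:snap(n) for n in("scene","top","wrist")}; pickle.dump(D,open("g.pkl","wb"))
st=D["wrist"]["st"]; print(st["tool_pos"],st["q"].round(2),st["opening"]*88,st["finger_force"])
s=D["scene"]["frame"]
p=proj(D["scene"],st["tool_pos"]).astype(int); print(p)
y0=max(0,p[1]-50);x0=max(0,min(p[0]-60,392))
save("g.png",np.hstack([cv2.resize(s[y0:y0+110,x0:x0+110],(400,400),interpolation=cv2.INTER_CUBIC),cv2.resize(D["wrist"]["frame"][60:260,156:356],(400,400))]))
E
```

```text
clock: 6.5
tool_pos: [0.5676, -0.2115, 0.0882]
eef_rot: [0.638, 0.77, 0.0, 0.001]
contact_force: [-0.1, 0.1, 0.0]
opening: 1.001
finger_force: 0.0
clock: 7.38
tool_pos: [0.5671, -0.2113, 0.0873]
eef_rot: [0.638, 0.77, -0.0, 0.0]
contact_force: [0.6, -0.2, 0.8]
opening: 0.54
finger_force: 55.0
clock: 8.12
tool_pos: [0.5674, -0.2114, 0.238]
eef_rot: [0.638, 0.77, 0.0, 0.001]
contact_force: [-0.5, 1.0, -4.2]
opening: 0.534
finger_force: 55.0
[ 0.56587585 -0.21130028  0.23585021] [ 0.59  0.71 -0.56  1.62  0.45  0.94  0.06] 47.26947742845962 54.99895204062341
[316 171]
```

View pics/g.png

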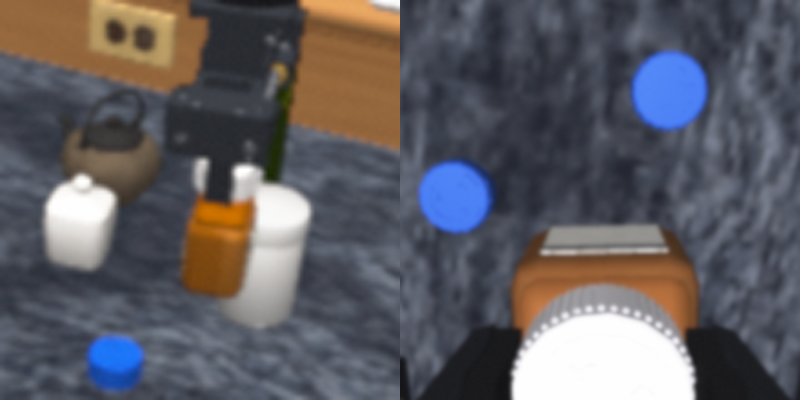

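The bottle hangs squarely from the cap (scene crop, amber body at (220,245)). The wrist crop shows the label edge at (545,254)–(668,250), so it is nearly parallel to the closing line. Next is the tip.

```bash
python3 -m jog '[[[0,0,0,-0.08,0,0],[0,0,0,-0.14,0,0],[0,0,0,-0.14,0,0],[0,0,0,-0.14,0,0],[0,0,0,-0.14,0,0],[0,0,0,-0.14,0,0],[0,0,0,0,0,0],[0,0,0,0,0,0]]]'
python3 -c "
from h import *
s=get_state();M=R.from_quat(s['eef_rot']).as_matrix();print(s['q'].round(2),np.degrees(np.arccos(-M[2,2])))
d=snap('wrist');b=snap('top');import pickle;pickle.dump((d,b),open('t.pkl','wb'))"
```

```text
clock: 9.28
tool_pos: [0.5499, -0.2098, 0.219]
eef_rot: [0.614, 0.75, 0.194, 0.152]
contact_force: [0.2, 0.8, -2.9]
opening: 0.538
finger_force: 55.0
[ 0.93  0.68 -0.77  2.07  1.08  0.21 -0.45] 28.466912385992455
```

Outward tipping stalled at 28° near joint 6's lower limit. I'll straighten, move inward and tip the other way.

```bash
python3 -m jog '[[[0,0,0,0.13,0,0],[0,0,0,0.13,0,0],[0,0,0,0.13,0,0],[0,0,0,0.1,0,0],[0.03,-0.015,-0.012,0,0,0],[0.03,-0.015,-0.012,0,0,0],[0.03,-0.015,-0.012,0,0,0],[0.03,-0.015,-0.012,0,0,0],[0,0,0,0,0,0]]]'
python3 -c "
from h import *
s=get_state();M=R.from_quat(s['eef_rot']).as_matrix();print(s['q'].round(2),M.round(3))"
```

```text
clock: 10.5
tool_pos: [0.4668, -0.1022, 0.2685]
eef_rot: [0.631, 0.776, 0.01, 0.003]
contact_force: [2.1, -1.7, -3.7]
opening: 0.536
finger_force: 55.0
[ 0.76  0.62 -1.03  1.95  0.65  0.93 -0.38] [[-0.204  0.979  0.018]
 [ 0.979  0.204  0.011]
 [ 0.008  0.02  -1.   ]]
```

```bash
python3 -m jog '[[[0,0,0,0.08,0,0],[0,0,0,0.13,0,0],[0,0,0,0.13,0,0],[0,0,0,0.13,0,0],[0,0,0,0.13,0,0],[0,0,0,0.13,0,0],[0,0,0,0.05,0,0],[0,0,0,0,0,0],[0,0,0,0,0,0]]]'
python3 -c "
from h import *
s=get_state();M=R.from_quat(s['eef_rot']).as_matrix();print(s['q'].round(2),np.degrees(np.arccos(-M[2,2])),M.round(3))"
```

```text
clock: 11.62
tool_pos: [0.4676, -0.1052, 0.2668]
eef_rot: [0.587, 0.72, -0.285, -0.238]
contact_force: [0.2, 0.0, -1.8]
opening: 0.534
finger_force: 55.0
[ 0.39  0.95 -0.81  1.38  0.49  1.83 -0.29] 43.54603708322128 [[-0.198  0.709 -0.676]
 [ 0.98   0.149 -0.131]
 [ 0.008 -0.689 -0.725]]
```

```bash
python3 -m jog '[[[0,0,0,0,0,0],[0,0,0,0,0,0],[0,0,0,0,0,0],[0,0,0,0,0,0],[0,0,0,0,0,0],[0,0,0,0,0,0]]]' | head -2
python3 -m jog '[[[0,0,0,-0.08,0,0],[0,0,0,-0.13,0,0],[0,0,0,-0.13,0,0],[0,0,0,-0.13,0,0],[0,0,0,-0.13,0,0],[0,0,0,-0.13,0,0],[0,0,0,-0.05,0,0],[0,0,0,0,0,0]]]'
python3 -c "
from h import *
s=get_state();M=R.from_quat(s['eef_rot']).as_matrix();print(s['q'].round(2),M.round(3))"
```

```text
clock: 12.38
tool_pos: [0.4671, -0.1054, 0.2668]
clock: 13.38
tool_pos: [0.4652, -0.1063, 0.2668]
eef_rot: [0.633, 0.774, 0.007, 0.002]
contact_force: [0.3, -1.1, -4.2]
opening: 0.536
finger_force: 55.0
[ 0.76  0.62 -1.02  1.95  0.65  0.93 -0.38] [[-0.198  0.98   0.013]
 [ 0.98   0.198  0.008]
 [ 0.006  0.014 -1.   ]]
```

```bash
python3 -m jog '[[[0,0,0,0.014,-0.006,0],[0.02,0.007,0,0,0,0],[0.033,0.012,0,0,0,0],[0.033,0.012,0,0,0,0],[0.033,0.012,0,0,0,0],[0.033,0.012,0,0,0,0],[0.033,0.012,0,0,0,0],[0.011,0.003,0,0,0,0],[0,0,0,0,0,0.13],[0,0,0,0,0,0.13],[0,0,0,0,0,0],[0,0,0,0,0,0]]]'
python3 - <<'E'
from h import *
import pickle
D={n:snap(n) for n in("scene","top","wrist")}; pickle.dump(D,open("p.pkl","wb"))
s=D["wrist"]; st=s["st"];M=R.from_quat(st['eef_rot']).as_matrix();print(st['q'].round(2),M.round(3))
print(proj(s,[.4962,.1925,.04]))
save("p.png",cv2.resize(s["frame"],(768,576)))
E
```

```text
clock: 14.88
tool_pos: [0.4968, 0.1001, 0.2671]
eef_rot: [0.727, 0.686, 0.001, 0.0]
contact_force: [-0.1, -0.5, -3.2]
opening: 0.538
finger_force: 55.0
[ 0.25  0.62 -0.89  1.86  0.59  0.95 -0.97] [[ 0.059  0.998  0.003]
 [ 0.998 -0.059  0.002]
 [ 0.002  0.003 -1.   ]]
[253.27047692  95.46779964]
```

View pics/p.png

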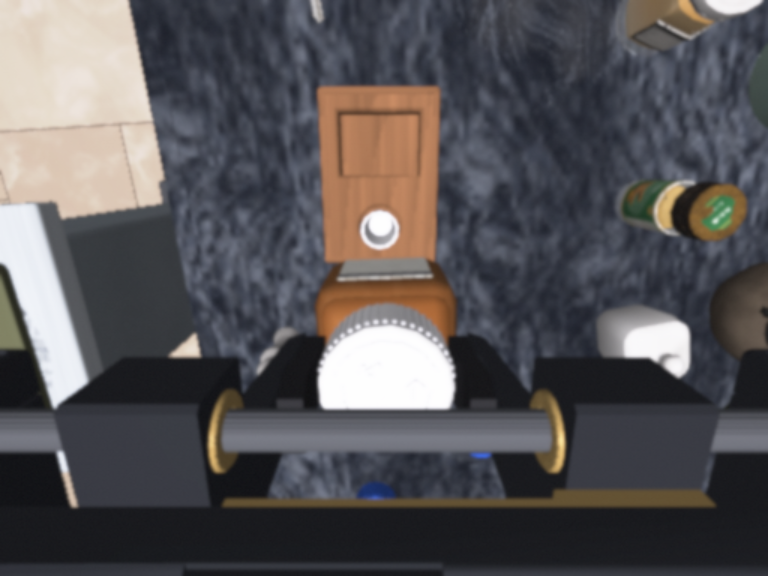

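The wrist view shows the stand outline (319–440, 87–260), the well (338–422, 112–177), the cup at (379,229), and the held bottle with its label line (338,278)–(432,275). I'll measure yaw and offset from these.

Run:
```python
from h import *
import pickle
D=pickle.load(open("p.pkl","rb")); s=D["wrist"]; f=s["frame"]; st=s["st"]
h=cv2.cvtColor(f,cv2.COLOR_RGB2HSV); m=cv2.inRange(h,(3,90,60),(20,255,230))
m=cv2.morphologyEx(m,cv2.MORPH_CLOSE,np.ones((9,9)))
M=R.from_quat(st['eef_rot']).as_matrix(); tp=st["tool_pos"]
def fit(P): # line fit x->dir
    vx,vy,x,y=cv2.fitLine(np.array(P,np.float32),cv2.DIST_HUBER,0,.001,.001).ravel(); return np.array([vx,vy]),np.array([x,y])
L=[];Rr=[];T=[]
for v in range(64,160,3):
    q=np.nonzero(m[v,200:305])[0]+200; L.append(ray(s,q.min()-.5,v,.04)[:2]); Rr.append(ray(s,q.max()+.5,v,.04)[:2])
for u in range(218,290,3):
    q=np.nonzero(m[40:120,u])[0]+40; T.append(ray(s,u,q.min()-.5,.04)[:2])
for n,P in(("L",L),("R",Rr),("T",T)):
    d,c=fit(P); print(n,"yaw",np.degrees(np.arctan2(d[1],d[0])).round(2),c.round(4))
dl,cl=fit(L);dr,cr=fit(Rr);dt,ct=fit(T)
ys=(dl*np.sign(dl[1])+dr*np.sign(dr[1]));ys/=np.linalg.norm(ys); xs=np.array([ys[1],-ys[0]])
print("width",(cl-cr)@xs, "stand yaw",np.degrees(np.arctan2(xs[1],xs[0])))
mid=(cl@xs+cr@xs)/2; print("well",mid*xs+((ct@ys)-.046)*ys)
# dark well edges
g=cv2.cvtColor(f,cv2.COLOR_RGB2GRAY).astype(float)
print("row profile",g[95,222:292].astype(int)); print("col profile",g[58:125,253].astype(int))
lab=cv2.inRange(h,(0,0,90),(180,70,255)); lab[:168]=0;lab[190:]=0
P=[]
for u in range(230,284,2):
    q=np.nonzero(lab[:,u])[0]; P.append((u,q.max() if len(q) else 0))
print(P)
W=[ray(s,u,v+.5,tp[2]-.087+.055)[:2] for u,v in P if v]; d,c=fit(W)
print("label line yaw",np.degrees(np.arctan2(d[1],d[0]))%180,"tool yaw-90",np.degrees(np.arctan2(M[1,0],M[0,0]))-90, "rel tool",M.T@(np.r_[c,0]-tp))
# cap top outline upper arc
w=cv2.inRange(h,(0,0,200),(180,40,255)); A=[]
for u in range(214,302,3):
    q=np.nonzero(w[195:270,u])[0]
    if len(q): A.append(M.T@(ray(s,u,q.min()+195,tp[2]-.087+.11)-tp))
A=np.array(A)[:,:2]; B=np.c_[2*A,np.ones(len(A))]; x=np.linalg.lstsq(B,(A**2).sum(1),rcond=None)[0]; print("cap circle rel tool",x[:2],"r",np.sqrt(x[2]+x[:2]@x[:2]))
```

```text
L yaw 86.83 [0.4437 0.19  ]
R yaw 86.97 [0.5459 0.1789]
T yaw -2.85 [0.4865 0.2385]
width -0.10265458 stand yaw -3.1000662
well [0.49520022 0.19196689]
row profile [137 132 119  99  82  96 123 135 141 144 145 142 140 139 138 139 137 136
 135 135 135 135 135 135 134 132 129 126 125 127 134 140 145 145 142 140
 139 139 138 138 140 142 144 144 144 142 141 140 140 141 145 148 148 146
 143 137 121 105 114 128 138 143 145 145 145 143 142 141 135 122]
col profile [125 134 134 133 134 139 143 144 145 145 144 145 143 136 125 111  92  76
  91 116 126 128 129 128 128 127 128 129 129 131 134 135 135 135 136 138
 139 140 140 140 140 140 140 141 141 140 140 141 141 140 141 141 140 141
 141 141 140 139 133 128 133 137 139 139 139 139 139]
[(230, np.int64(187)), (232, np.int64(187)), (234, np.int64(187)), (236, np.int64(186)), (238, np.int64(186)), (240, np.int64(186)), (242, np.int64(186)), (244, np.int64(186)), (246, np.int64(186)), (248, np.int64(186)), (250, np.int64(186)), (252, np.int64(186)), (254, np.int64(186)), (256, np.int64(186)), (258, np.int64(186)), (260, np.int64(186)), (262, np.int64(186)), (264, np.int64(186)), (266, np.int64(185)), (268, np.int64(185)), (270, np.int64(185)), (272, np.int64(185)), (274, np.int64(185)), (276, np.int64(185)), (278, np.int64(185)), (280, np.int64(185)), (282, np.int64(185))]
label line yaw 178.6672 tool yaw-90 -3.3867423705874558 rel tool [ 0.02216921 -0.00286917  0.26718638]
cap circle rel tool [ 0.00087615 -0.0015319 ] r 0.022663664661475572
```

```bash
python3 -m jog '[[[0.02,-0.0015,0,0,0,0],[0.03,-0.0015,0,0,0,0],[0.027,-0.0015,0,0,0,0],[0.015,-0.0014,0,0,0,0],[0,0,0.02,0,0,0.031],[0,0,0.04,0,0,0],[0,0,0.04,0,0,0],[0,0,0.026,0,0,0],[0,0,0,0,0,0],[0,0,0,0,0,0]]]'
python3 - <<'E'
from h import *
P=[get_state()]
D={n:snap(n) for n in("scene","top","wrist")}
st=[D[n]["st"] for n in D]; print(np.array([x["tool_pos"] for x in st]).round(4),R.from_quat(st[2]["eef_rot"]).as_matrix().round(3))
s=D["scene"]; p=proj(s,[.496,.192,.06]).astype(int); print(p)
c=s["frame"][p[1]-45:p[1]+45,p[0]-45:p[0]+45]
w=D["wrist"]["frame"][120:280,176:336]
save("q.png",np.hstack([cv2.resize(c,(400,400),interpolation=cv2.INTER_CUBIC),cv2.resize(w,(400,400),interpolation=cv2.INTER_CUBIC)]))
E
```

```text
clock: 16.27
tool_pos: [0.4975, 0.1933, 0.1424]
eef_rot: [0.739, 0.674, 0.003, 0.001]
contact_force: [0.1, -0.1, -3.0]
opening: 0.535
finger_force: 55.0
[[0.4975 0.1933 0.1424]
 [0.4977 0.1935 0.1427]
 [0.4977 0.1935 0.1428]] [[ 0.091  0.996  0.006]
 [ 0.996 -0.091  0.003]
 [ 0.004  0.005 -1.   ]]
[188 194]
```

View pics/q.png

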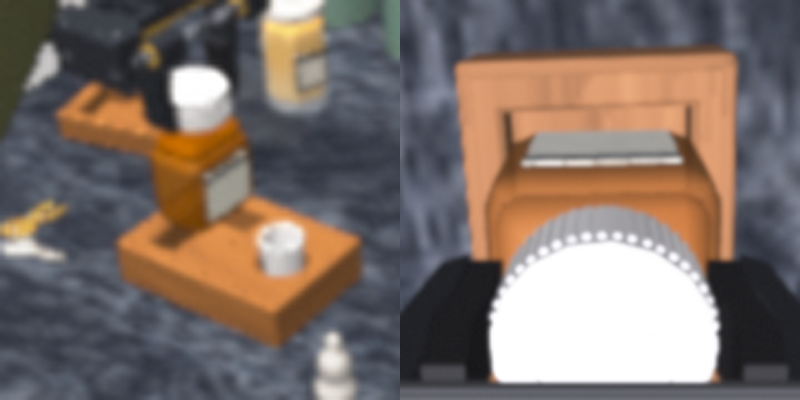

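```bash
cat > m.py <<'E'
from h import *
s=snap("wrist"); f=s["frame"]; st=s["st"]; tp=st["tool_pos"]; M=R.from_quat(st['eef_rot']).as_matrix()
big=cv2.resize(f,None,fx=4,fy=4,interpolation=cv2.INTER_CUBIC); h=cv2.cvtColor(big,cv2.COLOR_RGB2HSV)
px=lambda u,v,z: M.T@(ray(s,(u+.5)/4-.5,(v+.5)/4-.5,z)-tp)
def line(P):
    vx,vy,x,y=cv2.fitLine(np.array(P,np.float32)[:,:2],cv2.DIST_HUBER,0,1e-4,1e-4).ravel(); return np.degrees(np.arctan2(vx,vy)+np.pi/2)%180-90,x,y
zl=tp[2]-.087+.055
lab=cv2.inRange(h,(0,0,110),(180,75,255)); lab[:4*160]=0; lab[4*190:]=0; lab[:,:4*205]=0; lab[:,4*300:]=0
n,l,sts,c=cv2.connectedComponentsWithStats(lab); i=1+np.argmax(sts[1:,4]); x,y,w,hh,_=sts[i]; print("label box",sts[i]/4)
P=[px(u,np.nonzero(l[:,u]==i)[0].max(),zl) for u in range(x+20,x+w-20,4)]
print("label line ang rel tool y, pos",line(P), "ends",px(x,y+hh,zl)[:2],px(x+w,y+hh,zl)[:2])
br=cv2.inRange(h,(3,60,60),(22,255,240)); br=cv2.morphologyEx(br,cv2.MORPH_CLOSE,np.ones((25,25)))
T=[px(u,np.nonzero(br[4*120:,u])[0].min()+480,.04) for u in range(4*206,4*306,4) if br[4*120:4*160,u].any()]
print("stand top edge",line(T))
L=[];Q=[]
for v in range(4*146,4*170,4):
    q=np.nonzero(br[v,4*190:4*330])[0]+760; L.append(px(q.min(),v,.04));Q.append(px(q.max(),v,.04))
L=np.array(L);Q=np.array(Q); print("stand sides y",L[[0,-1],:2],Q[[0,-1],:2])
print("tool",tp,"yaw-90",np.degrees(np.arctan2(M[1,0],M[0,0]))-90)
E
python3 m.py
```

```text
label box [ 224.25  172.     65.25   15.   3385.  ]
label line ang rel tool y, pos (np.float32(1.2941437), np.float32(0.022744969), np.float32(-0.0053495043)) ends [ 0.0223401  -0.02399945] [0.02225905 0.02027744]
stand top edge (np.float32(1.9583435), np.float32(0.046762552), np.float32(-0.014458526))
stand sides y [[ 0.04159954 -0.05558319]
 [ 0.02034819 -0.05501851]] [[0.04148691 0.04719127]
 [0.02019418 0.04762978]]
tool [0.49761208 0.19337397 0.14269654] yaw-90 -5.2381341192787545
```

```bash
python3 -m jog '[[[-0.001,-0.0014,0,0.005,-0.004,-0.01],[0,0,0.008,0,0,0],[0,0,0.008,0,0,0],[0,0,0.007,0,0,0],[0,0,0.007,0,0,0],[0,0,0,0,0,0]]]'
```

```text
clock: 17.23
tool_pos: [0.4949, 0.192, 0.1107]
eef_rot: [0.735, 0.678, -0.002, -0.0]
contact_force: [-0.0, -0.1, -2.8]
opening: 0.539
finger_force: 55.0
```

Entering freely (no extra force). Lowering the rest of the way.

```bash
python3 -m jog '[[[0,0,0.003,0,0,0],[0,0,0.003,0,0,0],[0,0,0.001,0,0,0],[0,0,0,0,0,0]]]'; python3 -m jog '[[[0,0,0.001,0,0,0],[0,0,0.001,0,0,0],[0,0,0,0,0,0]]]'
python3 -c "
from h import *
s=get_state();print(s['q'].round(2),s['tool_pos'],s['contact_force'],R.from_quat(s['eef_rot']).as_matrix().round(3))"
```

```text
clock: 17.73
tool_pos: [0.4953, 0.1921, 0.1044]
eef_rot: [0.735, 0.678, -0.001, -0.0]
contact_force: [-0.5, 0.0, -3.4]
opening: 0.531
finger_force: 55.0
clock: 18.1
tool_pos: [0.4955, 0.1923, 0.1027]
eef_rot: [0.735, 0.678, -0.001, -0.0]
contact_force: [0.0, -0.1, -0.9]
opening: 0.536
finger_force: 55.0
[-0.07  0.86 -0.66  1.94  0.87  0.65 -1.37] [0.49551094 0.19234247 0.10267787] [ 0.04756971 -0.06424523 -0.88487887] [[ 0.081  0.997 -0.001]
 [ 0.997 -0.081 -0.001]
 [-0.001 -0.001 -1.   ]]
```

```bash
python3 -m jog '[[[0,0,0.002,0,0,0],[0,0,0.002,0,0,0],[0,0,0.0015,0,0,0],[0,0,0,0,0,0],[0,0,0,0,0,0]]]'
```

```text
clock: 18.73
tool_pos: [0.4956, 0.1924, 0.0975]
eef_rot: [0.735, 0.678, -0.001, 0.0]
contact_force: [-1.1, 0.0, 7.2]
opening: 0.537
finger_force: 55.0
```

```bash
python3 -m jog '[[[0,0,0.0007,0,0,0],[0,0,0,0,0,0],[0,0,0,0,0,-0.08],[0,0,0,0,0,-0.12],[0,0,0,0,0,-0.12],[0,0,0,0,0,-0.12],[0,0,0,0,0,-0.12],[0,0,0,0,0,0]]]'
python3 -c "
from h import *
s=get_state();print(s['q'].round(2),s['moment'],R.from_quat(s['eef_rot']).as_matrix().round(3))"
```

```text
clock: 19.73
tool_pos: [0.4956, 0.1928, 0.0969]
eef_rot: [0.519, 0.855, -0.0, -0.0]
contact_force: [0.3, -0.0, 7.3]
opening: 0.536
finger_force: 55.0
[-0.01  0.91 -0.78  1.94  0.98  0.73 -0.92] [-0.11976341 -0.00775956  0.02225975] [[-0.462  0.887 -0.001]
 [ 0.887  0.462 -0.   ]
 [ 0.    -0.001 -1.   ]]
```

```bash
python3 -m jog '[[[0,0,0.0003,0,0,-0.12],[0,0,0,0,0,-0.12],[0,0,0,0,0,-0.12],[0,0,0,0,0,-0.12],[0,0,0,0,0,-0.12],[0,0,0,0,0,-0.04],[0,0,0,0,0,0],[0,0,0,0,0,0]]]'
python3 -c "
from h import *
s=get_state();print(s['q'].round(2),s['moment'],R.from_quat(s['eef_rot']).as_matrix().round(3))"
```

```text
clock: 20.72
tool_pos: [0.4949, 0.1925, 0.0965]
eef_rot: [0.224, 0.975, -0.001, -0.001]
contact_force: [-1.5, -1.6, 7.6]
opening: 0.538
finger_force: 55.0
[ 0.06  0.96 -0.92  1.94  1.06  0.84 -0.35] [-0.09122892  0.23386663  0.00295465] [[-0.9    0.436 -0.002]
 [ 0.436  0.9   -0.001]
 [ 0.001 -0.002 -1.   ]]
```

```bash
python3 -m jog '[[[0,0,-0.002,0,0,0],[0,0,-0.003,0,0,0],[0,0,-0.003,0,0,0],[0,0,-0.002,0,0,0],[0,0,0,0,0,0]]]'
python3 -m jog '[[[0,0,-0.002,0,0,0],[0,0,-0.003,0,0,0],[0,0,0,0,0,0]]]'
```

```text
clock: 21.35
tool_pos: [0.4952, 0.1917, 0.1058]
eef_rot: [0.224, 0.975, -0.001, -0.001]
contact_force: [-0.5, -0.1, 0.2]
opening: 0.541
finger_force: 55.0
clock: 21.72
tool_pos: [0.4953, 0.1921, 0.1112]
eef_rot: [0.224, 0.975, -0.001, -0.001]
contact_force: [-0.8, -1.2, 0.8]
opening: 0.533
finger_force: 55.0
```

```bash
python3 -m jog '[[[0,0,-0.005,0,0,0],[0,0,-0.01,0,0,0],[0,0,-0.015,0,0,0],[0,0,-0.015,0,0,0],[0,0,-0.01,0,0,0],[0,0,0,0,0,0],[0,0,0,0,0,0],[0,0,0,0,0,0]]]'
python3 - <<'E'
from h import *
s=snap("scene"); p=proj(s,[.496,.192,.1]).astype(int)
c=s["frame"][p[1]-50:p[1]+60,p[0]-55:p[0]+55]
w=snap("wrist")["frame"]
save("z.png",np.hstack([cv2.resize(c,(400,400),interpolation=cv2.INTER_CUBIC),cv2.resize(w[100:300,156:356],(400,400))]))
E
```

```text
clock: 22.72
tool_pos: [0.4952, 0.1919, 0.1654]
eef_rot: [0.224, 0.975, -0.001, -0.001]
contact_force: [-0.8, -1.0, 0.2]
opening: 0.539
finger_force: 55.0
```

View pics/z.png

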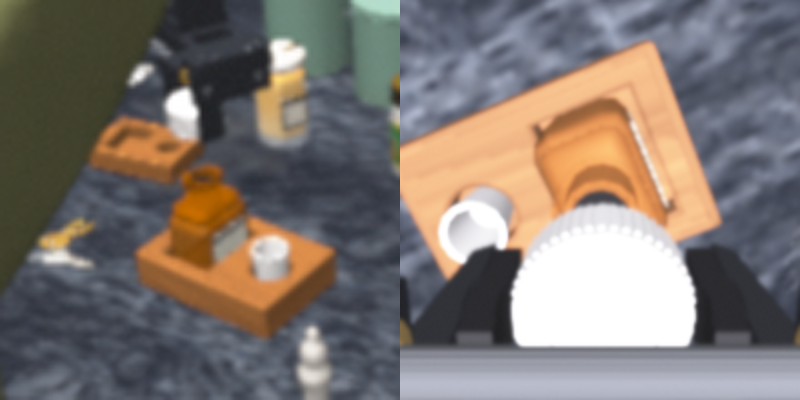

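The open bottle is seated in the well (scene crop (207,225)), and the cap is held above it by the gripper, clear of the bottle ((185,110)). I'm handing in.

```bash
python3 -c "
from plant import *
print(finish_job())"
```

```text
the job is handed in; nothing more can be done
None
```

I mixed the bottle at about 44° and seated it in the stand's well. I then pushed the cap down, turned it about 69° and lifted it off; I handed the job in at about 23 s, with the cap held about 5 cm above the open bottle's lip, but `finish_job()` returned no verdict.

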